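# Wedge up the front of a mini computer and hold it

## Robot

A 6-joint arm with a two-finger parallel gripper is mounted at the origin on a cart in front of the work surface, level with it; the furniture and walls round the work are solid. World frame = base frame: x ahead of the robot, y to its left, z up, the work surface at z = 0. Lengths are in m, angles in degrees, forces in N, time in s.
With the tool pointing down it reaches from about 0.4 to 0.825 m from the base axis. Payload 7 kg.
Tool frame: the origin (TCP) lies midway between the tips of the shut fingers; the grasp point (between the pads) lies 19 mm behind it; z points along the fingers, y is the line along which they close (so a half turn about z gives the same grasp; the last joint's range is limited). The gripper opens to 88 mm and grips with 3 to 60 N. Pads are 19 mm wide; open, the fingers measure 130 mm over their backs; the gripper's body (78 mm by 193 mm) begins 47 mm behind the grasp point.
Start: joints at [84.861, 20.546, 0.682, 0, -70.136, -16.507], TCP at [0.249, 0.627, 0.227] pointing down, gripper open.
Joint ranges: [-176.03, 176.03], [-82.01, 121.73], [-58.28, 71.71], [-173.87, 95.51], [-174.79, -0.11], [-173.66, 173.66]. Speed limits (degrees/s): [136.94, 136.94, 172.46, 180, 180, 180].

## Interface

Orientations are given as [roll, pitch, yaw] about the fixed x, y, z axes, in that order (R = Rz(yaw) Ry(pitch) Rx(roll)).
In Python, from plant import r gives the robot as it stands.
- The arm moves only by the tool carry_out, never from a script. Its argument "deltas" is a list of rows, each a list of 3 entries, a list of its own where there are three numbers: the opening, from 0 (shut) to 1 (fully open), then the shift along the tool's x, y, z in mm, then the turn, a rotation vector about the tool's x, y, z in rad. In form: [[gripper, [tx, ty, tz], [rx, ry, rz]], ...]. A call has 1 to 12 rows; each row is the pose to reach, as a shift and turn from the pose commanded when the call began, along the tool's axes at that moment; what a row does not reach only later rows make up. A row lasts 1/10 s, in which the tool goes at most 50 mm and 8.59 degrees, less where a joint would pass 70% of its speed; a pose out of reach is approached as far as the arm can. A call with a gripper value outside its range is refused whole. The fingers move at their own pace and stop on an object; "squeeze" is the grip in N (left out, the last holds). Time passes only in rows, so rows that repeat a pose let the fingers close. It gives the time, the measured TCP pose, the force, the opening and the grip force at its end, in the units of the state.
- r.get_state(): the state, without advancing time (a new reading comes with each control period).
- r.capture(name): name is "scene" or "top"; returns (picture, depth): 400x640x3 uint8, red, green, blue; 400x640 float32, m along the optical axis (not along the pixel's ray), 0 where there is no reading.
- r.get_calibration(name): a dict with "fov_y" (degrees; the focal length in pixels is half the picture's height over the tangent of half this angle, whatever the lens; pixels are square), "cx", "cy" (the principal point, pixels), "distortion" ([k1, k2, p1, p2, k3] as OpenCV has them; the pictures are not rectified), "view" (4x4, takes a point from world to camera coordinates). Camera axes: x right, y down, z forward; pixel columns grow to the right and rows downward; lengths in m; the calibration is good to about 2 mm. A picture is of the moment at which its call begins. get_calibration takes no time and is no camera call.
- r.close_job(): hands the job in; it is judged then, once.
The state is a dict: "time_s": time; "joints": joint angles; "qd": joint speeds; "joint_torque": joint torques, N m; "tcp_pos": TCP position; "eef_rot": TCP orientation; "contact_force": force on the tool from outside, world axes, zero at the start; "moment": the same for the moment, N m; "gripper_width": finger opening in m; "gripper_force": force on a finger pad.
Only numpy, scipy, OpenCV 4.12 (cv2) and the standard library are available. Lean on these libraries where they do the work, as an engineer would, in place of code of your own. Each camera call takes 0.05 s, during which the arm holds its last target. There are 200 camera calls.

## Task

Pick up the wooden levelling wedge by its grip block, lay it on the service board and push its thin end squarely under the middle of the small computer's front edge, until that edge is about 4 mm higher and both front feet are off the board, the rear feet still standing on it. Finish while holding: keep gripping the wedge, flat on the board and carrying the computer's front, so that the feet can be changed. Do not touch the computer with the hand, and leave the flat packing block, solder spool and suction cup alone.

Things in the scene. Friction and masses are not known exactly. Their poses are not given: they have to be found in the camera images.
- board: Fixed grey service board, 250 x 140 x 12 mm (x, y, z). Origin at the centre of its underside; x points away from the robot, z up. An aluminium stop bar, 12 mm thick and 16 mm higher than the board's top, runs across its far (+x) end, about 2 mm behind the computer's back. The 125 mm of board in front of the computer are free for the wedge.
- mini_pc: Mini computer: flat grey case 110 x 120 x 40 mm on four rubber feet 5 mm high, 14 mm across, loose on the board, square to it, 0.55 to 0.97 kg. Origin at its centre, level with the feet's undersides; x points to its back. Below the case is a gap of 5 mm, 86 mm wide between the front feet. Pushed, it slides back some 2 mm to the stop.
- pc_front (a point): Middle of the lower front edge of the computer's case; 5 mm above the board's top at the start.
- pc_foot_left (a point): Centre of the underside of the left (+y) front foot, 10 mm behind the front edge, 50 mm left of the middle.
- pc_foot_right (a point): Centre of the underside of the right (-y) front foot, 10 mm behind the front edge, 50 mm right of the middle.
- wedge: Light wooden wedge, 100 mm long, 36 wide, 0.11 kg, on its flat underside. Origin under the middle of its grip block, on the underside; x points to the thin end. Grip block 28 mm long (x), 24 wide (y), up to 38 high. Body 14 mm high to x = 14 mm, then sloping evenly to 2 mm at the thin end, x = 86 mm: lifting starts about 18 mm under the edge, 4 mm of lift is at about 42 mm.
- wedge_tip (a point): Middle of the wedge's thin end, on its underside, 86 mm in front of the origin.
- packer: Bystander: flat rectangular packing block of the same wood, 60 x 36 x 14 mm, even thickness, no grip block. Origin at the centre of its underside. Lies on the bench, in the wedge's row; the two may have changed places.
- solder_spool: Bystander: spool of solder wire, 50 mm across, 44 mm high, at the far right. Origin under its centre.
- suction_cup: Bystander: red suction cup with a ring, 50 mm across, 52 mm high, behind the board. Origin under its centre.

How it is judged:
By the outcome, as a careful person would: the job done as asked, in the order asked, and still so for the second after the job is handed in, while the arm keeps its last pose, push and grip.
It also fails if it takes over 48 s, if anything falls off the work surface, if the arm or the gripper's body presses on something with over 40 N, if the wrist force passes 120 N, or if a joint passes its speed limit or range.

## Working session

There is one attempt and no reset: what is moved stays moved. The work goes in short steps, Python scripts to look and compute and a tool call to move; the robot and the scene stay as the last step left them, time stands still between calls to the robot, and variables do not carry over. Pictures are saved under pics/ and viewed, at most 10 in all, crops included, and the job is handed in when it is done.

Besides the shell and the picture viewer there is one more tool, called after "Call:" as a command line: name --argument value ..., lists and objects as JSON in quotes. carry_out: Moves the arm, as the interface text tells. Its arguments: {"type":"object","properties":{"deltas":{"type":"array"},"squeeze":{"type":"number"}},"required":["deltas"]}

```bash
mkdir -p pics; ls
python3 - <<'E'
from plant import r
import cv2,numpy as np
for n in("scene","top"):
    p,d=r.capture(n); cv2.imwrite(f"pics/{n}0.png",p[:,:,::-1]); np.savez(f"{n}0.npz",p=p,d=d)
    c=r.get_calibration(n); print({k:np.round(v,4).tolist() for k,v in c.items()})
s=r.get_state(); print({k:np.round(v,4).tolist() for k,v in s.items()})
E
```

```text
pics
{'fov_y': 42.86, 'cx': 321.494, 'cy': 201.4269, 'distortion': [-0.1107, 0.0, 0.0, 0.0, 0.0], 'view': [[-0.7362, -0.6768, 0.0014, 0.4435], [-0.4957, 0.5378, -0.682, 0.3533], [0.4608, -0.5028, -0.7313, 0.7261], [0.0, 0.0, 0.0, 1.0]]}
{'fov_y': 47.3589, 'cx': 317.8944, 'cy': 182.3328, 'distortion': [-0.0532, 0.0, 0.0, 0.0, 0.0], 'view': [[0.0274, -0.9994, 0.0194, -0.0521], [-0.9909, -0.0297, -0.1311, 0.5872], [0.1316, -0.0156, -0.9912, 0.8218], [0.0, 0.0, 0.0, 1.0]]}
{'time_s': 0.1, 'joints': [84.8606, 20.5852, 0.6382, -0.0174, -70.1358, -16.5071], 'qd': [0.0385, -0.1666, 0.0319, 0.061, -0.0612, 0.0676], 'joint_torque': [-0.0015, -58.4162, 29.375, 7.0155, 0.0101, -0.0], 'tcp_pos': [0.2489, 0.627, 0.2257], 'eef_rot': [179.9159, -0.0079, -21.6524], 'contact_force': [0.2918, -0.5446, -0.4423], 'moment': [0.0142, -0.0305, -0.0014], 'gripper_force': 0.0, 'gripper_width': 0.0879}
```

View pics/top0.png

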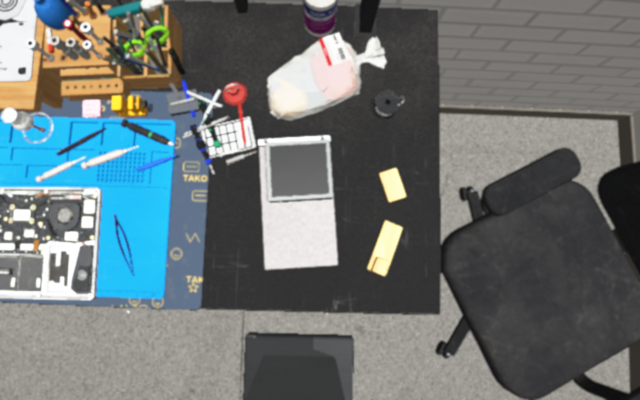

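View pics/scene0.png

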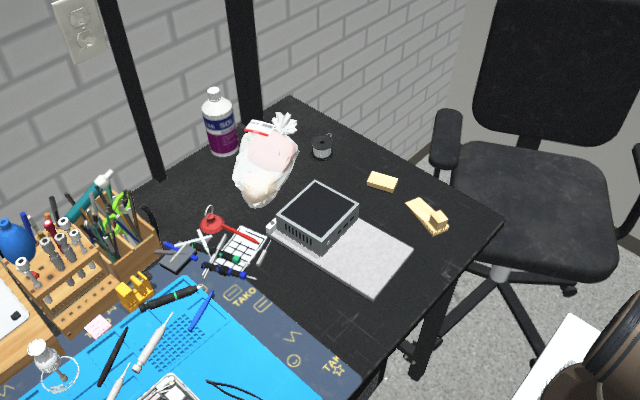

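The top view shows the wedge at about (385,248), with its grip block at the lower end near (379,265) and its thin end up near (393,222). The packer is at (392,184), the board spans x 260–338 and y 136–270, and the computer is at (300,170). The spool at (388,102) and the cup at (235,93) are out of the way.

```bash
cat > h.py <<'E'
import cv2,numpy as np
from plant import r
def cal(n):
    c=r.get_calibration(n); f=200/np.tan(np.radians(c["fov_y"])/2)
    return np.array([[f,0,c["cx"]],[0,f,c["cy"]],[0,0,1]]),np.array(c["distortion"]),np.array(c["view"])
def plane(n,uv,z):
    K,D,V=cal(n); uv=np.asarray(uv,float).reshape(-1,1,2)
    q=cv2.undistortPoints(uv,K,D).reshape(-1,2); ray=np.c_[q,np.ones(len(q))]@V[:3,:3]
    o=-V[:3,:3].T@V[:3,3]; return o+ray*((z-o[2])/ray[:,2])[:,None]
def cloud(n,d):
    K,D,V=cal(n); v,u=np.mgrid[:400,:640]
    q=cv2.undistortPoints(np.stack([u,v],-1).reshape(-1,1,2).astype(float),K,D).reshape(-1,2)
    P=np.c_[q,np.ones(len(q))]*d.reshape(-1,1); return ((P-V[:3,3])@V[:3,:3]).reshape(400,640,3)
E
python3 - <<'E'
from h import *
for n in("top","scene"):
    z=np.load(n+"0.npz"); p,d=z["p"],z["d"]; W=cloud(n,d)
    h=cv2.cvtColor(p,cv2.COLOR_RGB2HSV)
    m=cv2.inRange(h,(12,50,120),(32,255,255))
    k,l,s,c=cv2.connectedComponentsWithStats(m)
    for i in range(1,k):
        if s[i,4]<150 or c[i,0]<345: continue
        M=l==i; Q=W[M]; print(n,i,s[i],c[i].round(1),"z pct",np.percentile(Q[:,2],[5,25,50,75,95,99]).round(4))
        cn=cv2.findContours(M.astype(np.uint8),0,1)[0][0]; R=cv2.minAreaRect(cn); b=cv2.boxPoints(R)
        print(plane(n,b,0.0).round(4).tolist(), plane(n,b,0.014).round(4).tolist())
        hi=Q[Q[:,2]>0.028]
        if len(hi)>10: print("block",len(hi),hi.mean(0).round(4),cv2.minAreaRect(hi[:,:2].astype(np.float32)*1000))
        print("xy rect",cv2.minAreaRect(Q[:,:2].astype(np.float32)*1000))
    # board / pc by depth
    g=(W[...,2]>0.006)&(W[...,2]<0.018)&(p.min(2)>110)&(abs(W[...,1]+.02)<.15)&(d>0)
    pc=(W[...,2]>0.045)&(W[...,2]<0.07)&(abs(W[...,1]+.02)<.15)&(W[...,0]>.3)&(W[...,0]<.75)
    for nm,M in(("board",g),("pc",pc)):
        k,l,s,c=cv2.connectedComponentsWithStats(M.astype(np.uint8)); i=1+np.argmax(s[1:,4]); Q=W[l==i]
        print(n,nm,s[i],Q[:,2].mean().round(4),cv2.minAreaRect(Q[:,:2].astype(np.float32)*1000))
z=np.load("top0.npz")["p"]
cv2.imwrite("pics/c1.png",cv2.resize(z[125:285,245:415,::-1],None,fx=3.5,fy=3.5,interpolation=cv2.INTER_CUBIC))
E
```

```text
top 30 [379 167  28  36 513] [390.9 184.7] z pct [-0.0019  0.0106  0.0126  0.0138  0.0155  0.0167]
[[0.617, -0.1538, 0.0], [0.6311, -0.1921, 0.0], [0.5703, -0.2127, 0.0], [0.5565, -0.1746, 0.0]] [[0.6147, -0.1517, 0.014], [0.6286, -0.1894, 0.014], [0.5688, -0.2097, 0.014], [0.5553, -0.1722, 0.014]]
xy rect ((554.968994140625, -105.75953674316406), (66.93319702148438, 221.755126953125), 26.770837783813477)
top 44 [367 220  36  57 901] [384.6 249.2] z pct [-0.0021  0.0026  0.0085  0.0147  0.0378  0.039 ]
[[0.4264, -0.1323, 0.0], [0.5259, -0.1678, 0.0], [0.5124, -0.2078, 0.0], [0.4131, -0.1718, 0.0]] [[0.4272, -0.1306, 0.014], [0.5251, -0.1655, 0.014], [0.5118, -0.2049, 0.014], [0.4141, -0.1695, 0.014]]
block 191 [ 0.4358 -0.1545  0.0365] ((435.2806701660156, -155.20335388183594), (23.975889205932617, 27.899633407592773), 70.02172088623047)
xy rect ((469.5314025878906, -170.25938415527344), (42.391910552978516, 105.36000061035156), 70.21187591552734)
top board [ 259  146   79  124 5175] 0.0111 ((546.8867797851562, 3.488616943359375), (238.97183227539062, 140.2429656982422), 5.2358899116
[... 696 characters left out ...]
 0.0], [0.4173, -0.1876, 0.0], [0.4222, -0.1316, 0.0]] [[0.5181, -0.1579, 0.014], [0.516, -0.2176, 0.014], [0.4128, -0.1755, 0.014], [0.4176, -0.1206, 0.014]]
block 112 [ 0.4347 -0.1482  0.0355] ((436.02081298828125, -153.82167053222656), (26.467214584350586, 29.747995376586914), 68.66677856445312)
xy rect ((467.7577209472656, -176.66761779785156), (58.96441650390625, 106.58320617675781), 68.49000549316406)
scene board [ 266  218  148   82 4688] 0.012 ((552.354248046875, 4.86651611328125), (248.64605712890625, 142.92076110839844), 5.075044631958008)
scene pc [ 276  179   84   68 3046] 0.0571 ((610.066162109375, 2.9734649658203125), (112.80413055419922, 124.33162689208984), 5.372220039367676)
```

View pics/c1.png

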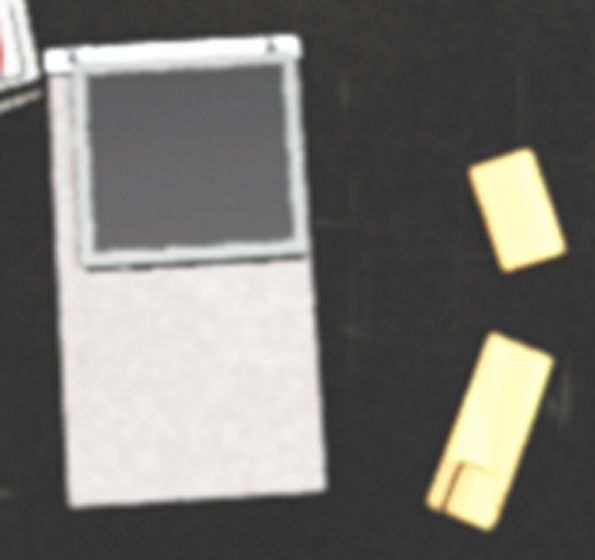

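The crop shows the grip block at the wedge's near end, at crop (475,497). Its thin end points up-right, the packer is separate, and the PC is square to the board. The wedge block is at about (0.4355, -0.1553) with yaw -19.8°. The PC front middle is at about (0.555, -0.0024) with yaw 5.15°.

```bash
cat >> h.py <<'E'
from scipy.spatial.transform import Rotation as Ro
def delta(tgt,yaw,start=None,rot=None):
    s=r.get_state(); p=np.array(start if start is not None else s["tcp_pos"]); R=Ro.from_euler("xyz",rot if rot is not None else s["eef_rot"],degrees=True)
    G=Ro.from_euler("xyz",[180,0,yaw],degrees=True)
    return (R.inv().apply(np.array(tgt)-p)*1000).round(1).tolist(),(R.inv()*G).as_rotvec().round(4).tolist()
E
python3 - <<'E'
from h import *
for t in([.42,.25,.227],[.4355,-.1553,.15]): print(delta(t,-19.8,[.249,.627,.227],[180,0,-21.652]))
E
```

```text
([298.0, 287.3, 0.0], [0.0, 0.0, -0.0323])
([462.0, 658.3, 77.0], [0.0, 0.0, -0.0323])
```

Call:
carry_out --deltas '[[1,[30,29,0],[0,0,0]],[1,[60,58,0],[0,0,0]],[1,[90,87,0],[0,0,0]],[1,[120,116,0],[0,0,0]],[1,[150,145,0],[0,0,0]],[1,[180,174,0],[0,0,0]],[1,[210,203,0],[0,0,0]],[1,[240,232,0],[0,0,0]],[1,[270,260,0],[0,0,0]],[1,[298,287,0],[0,0,-0.0323]],[1,[314,324,0],[0,0,-0.0323]],[1,[331,361,0],[0,0,-0.0323]]]'

```text
time_s: 1.3
tcp_pos: [0.4233, 0.168, 0.2262]
eef_rot: [180.0, 0.0, -19.8]
contact_force: [0.6, -0.2, 0.2]
gripper_width: 0.0876
gripper_force: 0.0
```

Run:
```python
from h import *
print(delta([.4355,-.1553,.10],-19.8,[.4234,.1694,.2265],[180,0,-19.8]))
```

```text
([121.4, 301.4, 126.5], [0.0, 0.0, 0.0])
```

Call:
carry_out --deltas '[[1,[15,37,0],[0,0,0]],[1,[30,75,0],[0,0,0]],[1,[45,113,0],[0,0,0]],[1,[60,150,10],[0,0,0]],[1,[75,188,20],[0,0,0]],[1,[91,226,35],[0,0,0]],[1,[106,264,55],[0,0,0]],[1,[121.4,301.4,75],[0,0,0]],[1,[121.4,301.4,105],[0,0,0]],[1,[121.4,301.4,126],[0,0,0]],[1,[121.4,301.4,126],[0,0,0]],[1,[121.4,301.4,126],[0,0,0]]]'

```text
time_s: 2.5
tcp_pos: [0.4356, -0.155, 0.1008]
eef_rot: [180.0, 0.0, -19.8]
contact_force: [0.1, -0.2, -0.0]
gripper_width: 0.0875
gripper_force: 0.0
```

Run:
```python
from h import *
s=r.get_state(); print(s["tcp_pos"],s["eef_rot"],s["contact_force"])
for n in("scene","top"):
    p,d=r.capture(n); cv2.imwrite(f"pics/{n}1.png",p[:,:,::-1])
    if n=="scene": cv2.imwrite("pics/c2.png",cv2.resize(p[90:290,330:530,::-1],None,fx=3,fy=3,interpolation=cv2.INTER_CUBIC))
print(delta([.4355,-.1553,.0175],-19.8))
```

```text
[ 0.4356356  -0.15504215  0.10079792] [ 1.79961260e+02  4.28486799e-02 -1.97732150e+01] [ 0.14312388 -0.17146373 -0.04568451]
([-1.0, 1.0, 84.3], [-0.0005, -0.0019, 0.001])
```

View pics/c2.png

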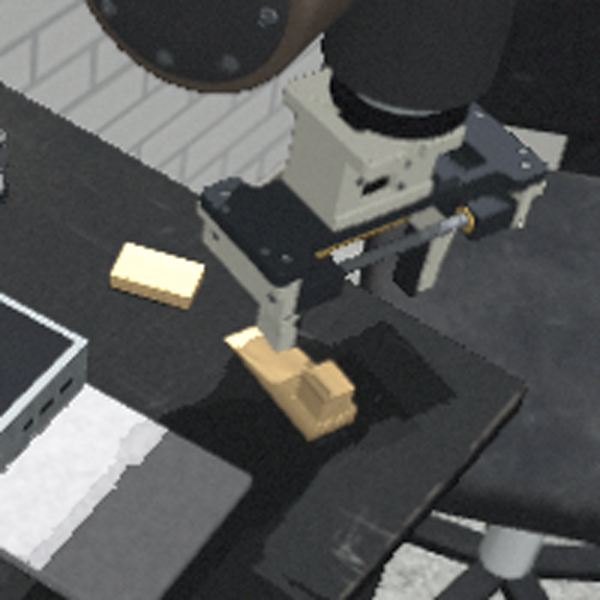

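The hand is centred above the grip block (crop about (335,390)), and the fingers straddle it clear of everything else. I'll descend and grip.

Call:
carry_out --deltas '[[1,[0,0,30],[0,0,0]],[1,[0,0,55],[0,0,0]],[1,[0,0,72],[0,0,0]],[1,[0,0,83],[0,0,0]],[1,[0,0,83],[0,0,0]],[0.2,[0,0,83],[0,0,0]],[0.2,[0,0,83],[0,0,0]],[0.2,[0,0,83],[0,0,0]],[0.2,[0,0,83],[0,0,0]],[0.2,[0,0,83],[0,0,0]],[0,[0,0,83],[0,0,0]],[0,[0,0,83],[0,0,0]]]' --squeeze 45

```text
time_s: 3.8
tcp_pos: [0.4356, -0.155, 0.0176]
eef_rot: [180.0, 0.0, -19.8]
contact_force: [-0.5, -0.3, 0.7]
gripper_width: 0.037
gripper_force: 0.0
```

Call:
carry_out --deltas '[[0,[0,0,0],[0,0,0]],[0,[0,0,0],[0,0,0]],[0,[0,0,-10],[0,0,0]],[0,[0,0,-30],[0,0,0]],[0,[0,0,-55],[0,0,0]],[0,[0,0,-55],[0,0,0]],[0,[0,0,-55],[0,0,0]]]'

```text
time_s: 4.5
tcp_pos: [0.436, -0.1549, 0.0734]
eef_rot: [-179.9, -0.1, -19.8]
contact_force: [-0.6, 0.4, -1.3]
gripper_width: 0.0234
gripper_force: 44.8
```

Run:
```python
from h import *
s=r.get_state(); print(s["tcp_pos"],s["eef_rot"],s["contact_force"],s["gripper_width"],s["gripper_force"])
p,d=r.capture("scene"); cv2.imwrite("pics/c3.png",cv2.resize(p[90:290,330:530,::-1],None,fx=3,fy=3,interpolation=cv2.INTER_CUBIC))
```

```text
[ 0.4359729  -0.15487177  0.07338313] [-1.79946823e+02 -9.36371234e-02 -1.98048089e+01] [-0.64438687  0.41319923 -1.25206302] 0.023377939188999258 44.78274643421173
```

View pics/c3.png

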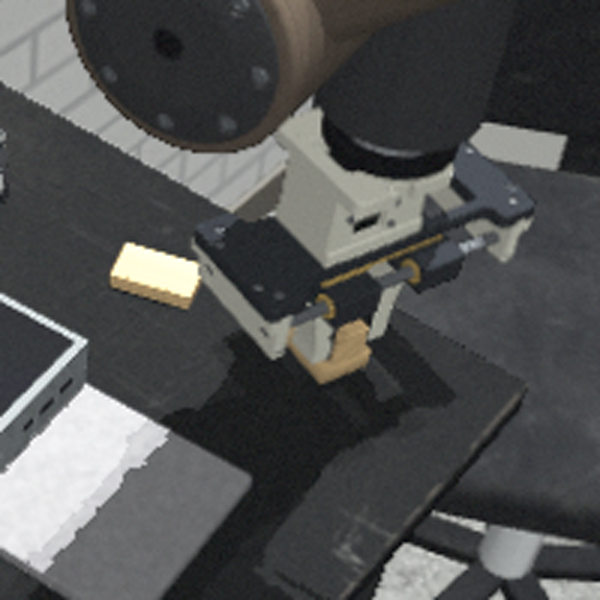

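The wedge is held by its block (crop (345,355)) and lifted clear at a width of 23.4 mm. Next I'll move to a hover in front of the PC.

Run:
```python
from h import *
print(delta([.4592,-.0110,.0726],5.15,[.436,-.1549,.0726],[180,0,-19.8]))
```

```text
([-26.9, -143.3, -0.0], [0.0, 0.0, -0.4355])
```

Call:
carry_out --deltas '[[0,[-4,-20,0],[0,0,-0.06]],[0,[-8,-40,0],[0,0,-0.12]],[0,[-11,-60,0],[0,0,-0.18]],[0,[-15,-80,0],[0,0,-0.25]],[0,[-19,-100,0],[0,0,-0.32]],[0,[-23,-122,0],[0,0,-0.38]],[0,[-26.9,-143.3,0],[0,0,-0.4355]],[0,[-26.9,-143.3,0],[0,0,-0.4355]],[0,[-26.9,-143.3,0],[0,0,-0.4355]],[0,[-26.9,-143.3,20],[0,0,-0.4355]],[0,[-26.9,-143.3,30],[0,0,-0.4355]],[0,[-26.9,-143.3,30],[0,0,-0.4355]]]'

```text
time_s: 5.75
tcp_pos: [0.4572, -0.0121, 0.041]
eef_rot: [179.9, 0.2, 5.1]
contact_force: [0.3, 0.2, -1.3]
gripper_width: 0.0236
gripper_force: 44.8
```

Run:
```python
from h import *
s=r.get_state(); print(s["tcp_pos"],s["eef_rot"],s["contact_force"],s["gripper_width"],s["gripper_force"])
for n in("top","scene"):
    p,d=r.capture(n); np.savez(n+"2.npz",p=p,d=d)
    q=p[125:285,245:415] if n=="top" else p[150:310,250:450]
    cv2.imwrite(f"pics/{n}2.png",cv2.resize(q[:,:,::-1],None,fx=3.5,fy=3.5,interpolation=cv2.INTER_CUBIC))
```

```text
[ 0.45724135 -0.01211415  0.04099888] [179.94055293   0.22350461   5.07328974] [ 0.25223184  0.16609279 -1.31499171] 0.023593750646375204 44.782841205596924
```

View pics/top2.png

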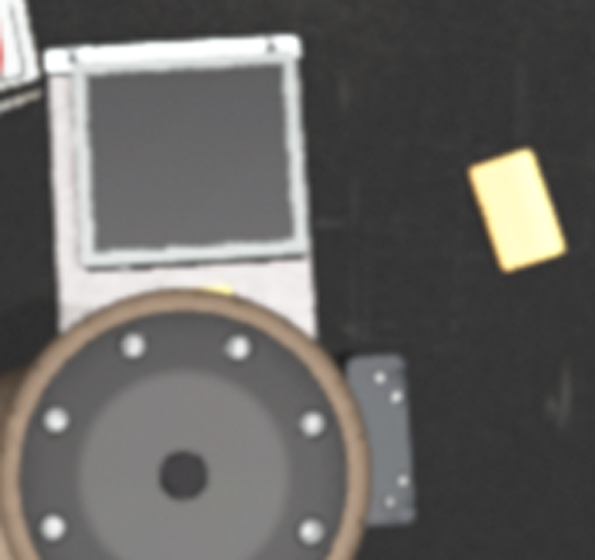

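View pics/scene2.png

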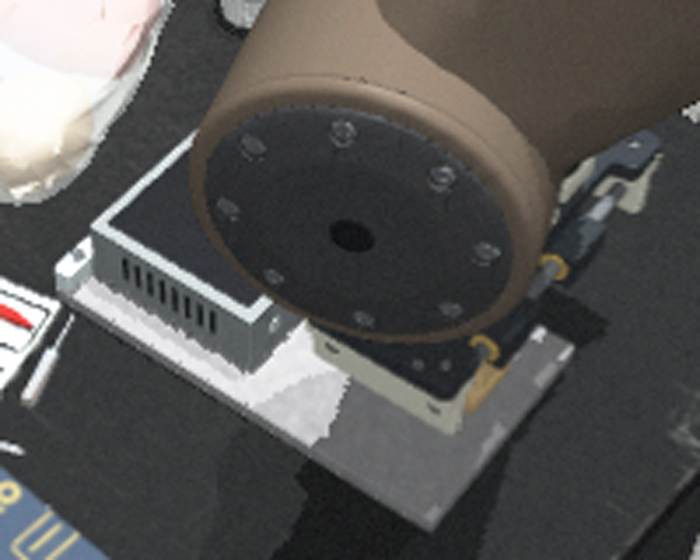

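In the top view the thin end shows at crop (205–235,290), ahead of the wrist and about 20 px short of the PC's front edge (row ~262). The scene view shows the hand clear of the PC. Now I'll check the lateral fit.

Run:
```python
from h import *
s=r.get_state(); t=np.array(s["tcp_pos"]); yw=np.radians(s["eef_rot"][2]); a=np.array([np.cos(yw),np.sin(yw),0]); l=np.array([-np.sin(yw),np.cos(yw),0])
z=np.load("top2.npz"); h=cv2.cvtColor(z["p"],cv2.COLOR_RGB2HSV); W=cloud("top",z["d"])
m=cv2.inRange(h,(12,50,120),(32,255,255)); m[:,:285]=0; m[:,345:]=0; m[:200]=0; m[225:]=0
ys,xs=np.nonzero(m); w=plane("top",np.c_[xs,ys],t[2]-.0176+.003)-t
print(len(xs),xs.min(),xs.max(),ys.min(),ys.max()); print("along max",(w@a).max()*1e3,"lat min/max",(w@l).min()*1e3,(w@l).max()*1e3)
# pc: top-face contour from depth in both captures
for n in("top0","top2"):
    W=cloud("top",np.load(n+".npz")["d"]); M=(W[...,2]>.045)&(W[...,2]<.07)&(W[...,0]>.545)&(W[...,0]<.7)&(abs(W[...,1])<.08)
    print(cv2.minAreaRect(W[M][:,:2].astype(np.float32)*1000))
    Q=W[M]-t; A=Q@a; L=Q@l
    print("front along",np.percentile(A,[.5,2])*1e3,"lat lo/hi",np.percentile(L,[.7,99.3])*1e3)
    P=z["p"] if n=="top2" else np.load("top0.npz")["p"]
    # colour: bright frame vs dark, row scan at fixed u/v
W0=cloud("scene",np.load("scene0.npz")["d"]);M=(W0[...,2]>.052)&(W0[...,2]<.062)&(W0[...,0]>.53)&(W0[...,0]<.7)&(abs(W0[...,1])<.08)
L=(W0[M]-t)@l;A=(W0[M]-t)@a;print("scene",np.percentile(A,[.5,2,99.5])*1e3,np.percentile(L,[.5,99.5])*1e3)
B=cloud("top",np.load("top0.npz")["d"]);M=(B[...,2]>.006)&(B[...,2]<.018)&(np.load("top0.npz")["p"].min(2)>110)&(B[...,0]<.53)&(B[...,0]>.43)&(abs(B[...,1])<.1)
print("board yaw rect",cv2.minAreaRect(B[M][:,:2].astype(np.float32)*1000),np.median(B[M][:,2]))
```

```text
308 285 335 207 224
along max 83.52155684147962 lat min/max -62.91913403623331 30.431173971860552
((609.0682373046875, 1.9712905883789062), (110.2508773803711, 120.43637084960938), 5.1072845458984375)
front along [96.22219991 97.26598126] lat lo/hi [-58.75568005  59.39040089]
((609.0547485351562, 2.1142349243164062), (110.30640411376953, 120.68115234375), 5.186334609985352)
front along [96.20715241 97.29853816] lat lo/hi [-58.74726216  59.49774892]
scene [ 96.77392755  97.5871528  206.5135642 ] [-58.0252628   61.67536461]
board yaw rect ((480.73779296875, -3.1200180053710938), (101.03785705566406, 144.97958374023438), 1.3770695924758911) 0.011118238888204094
```

Run:
```python
from h import *
z=np.load("top2.npz"); p=z["p"]; s=r.get_state(); t=np.array(s["tcp_pos"]); yw=np.radians(s["eef_rot"][2]); l=np.array([-np.sin(yw),np.cos(yw),0])
h=cv2.cvtColor(p,cv2.COLOR_RGB2HSV)
for v in(206,207,208):
    print(v,[(u,int(h[v,u,1])) for u in range(292,318)])
print([( u,round(float((plane("top",[[u,207]],.0265)-t)[0]@l)*1e3,1)) for u in(296,300,304,308,311,312,313)])
```

```text
206 [(292, 11), (293, 11), (294, 10), (295, 10), (296, 11), (297, 11), (298, 11), (299, 13), (300, 19), (301, 24), (302, 26), (303, 26), (304, 27), (305, 31), (306, 34), (307, 31), (308, 31), (309, 38), (310, 35), (311, 21), (312, 8), (313, 5), (314, 4), (315, 4), (316, 5), (317, 4)]
207 [(292, 29), (293, 28), (294, 27), (295, 29), (296, 35), (297, 36), (298, 39), (299, 42), (300, 48), (301, 55), (302, 61), (303, 64), (304, 69), (305, 73), (306, 72), (307, 67), (308, 63), (309, 63), (310, 56), (311, 34), (312, 11), (313, 5), (314, 4), (315, 4), (316, 5), (317, 5)]
208 [(292, 58), (293, 59), (294, 63), (295, 66), (296, 67), (297, 69), (298, 67), (299, 70), (300, 71), (301, 73), (302, 76), (303, 78), (304, 82), (305, 86), (306, 91), (307, 91), (308, 90), (309, 87), (310, 79), (311, 57), (312, 22), (313, 6), (314, 4), (315, 4), (316, 4), (317, 4)]
[(296, 8.9), (300, 1.3), (304, -6.2), (308, -13.8), (311, -19.5), (312, -21.4), (313, -23.3)]
```

Call:
carry_out --deltas '[[0,[0,-1,3],[0,0,0]],[0,[0,-1.5,6],[0,0,0]],[0,[0,-1.5,8],[0,0,0]],[0,[0,-1.5,8],[0,0,0]],[0,[0,-1.5,8],[0,0,0]],[0,[0,-1.5,8],[0,0,0]]]'

```text
time_s: 6.45
tcp_pos: [0.4588, -0.0095, 0.0347]
eef_rot: [-180.0, -0.0, 5.2]
contact_force: [0.9, -0.3, -1.5]
gripper_width: 0.0236
gripper_force: 44.8
```

Run:
```python
from h import *
s=r.get_state(); print({k:np.round(v,4).tolist() for k,v in s.items()})
```

```text
{'time_s': 6.45, 'joints': [23.5189, 13.3871, -39.8386, 0.0036, -36.7648, 71.6385], 'qd': [0.0458, -0.0298, -0.0553, 0.0126, 0.0899, 0.0016], 'joint_torque': [-0.0018, -38.2157, 19.0296, 4.5188, 0.0988, -0.0012], 'tcp_pos': [0.4588, -0.0095, 0.0347], 'eef_rot': [-179.999, -0.0097, 5.1603], 'contact_force': [0.917, -0.2767, -1.483], 'moment': [-0.0762, -0.0146, -0.0202], 'gripper_force': 44.7827, 'gripper_width': 0.0236}
```

Call:
carry_out --deltas '[[0,[0,0.7,2],[0,0,0]],[0,[0,0.7,4],[0,0,0]],[0,[0,0.7,5],[0,0,0]],[0,[0,0.7,5.2],[0,0,0]],[0,[0,0.7,5.2],[0,0,0]],[0,[0,0.7,5.2],[0,0,0]]]'

```text
time_s: 7.05
tcp_pos: [0.4586, -0.0103, 0.0295]
eef_rot: [180.0, 0.0, 5.2]
contact_force: [-2.2, 1.1, 5.3]
gripper_width: 0.0232
gripper_force: 44.8
```

Call:
carry_out --deltas '[[0,[4,0,0],[0,0,0]],[0,[8,0,0],[0,0,0]],[0,[12,0,0],[0,0,0]],[0,[16,0,0],[0,0,0]],[0,[19,0,0],[0,0,0]],[0,[21,0,0],[0,0,0]],[0,[23,0,0],[0,0,0]],[0,[25,0,0],[0,0,0]],[0,[25,0,0],[0,0,0]],[0,[25,0,0],[0,0,0]]]'

```text
time_s: 8.05
tcp_pos: [0.4825, -0.0087, 0.0295]
eef_rot: [180.0, 0.1, 5.1]
contact_force: [-5.3, -2.2, 10.4]
gripper_width: 0.0237
gripper_force: 44.8
```

Call:
carry_out --deltas '[[0,[2,0,0],[0,0,0]],[0,[4,0,0],[0,0,0]],[0,[6,0,0],[0,0,0]],[0,[8,0,0],[0,0,0]],[0,[10,0,0],[0,0,0]],[0,[12,0,0],[0,0,0]],[0,[14,0,0],[0,0,0]],[0,[15,0,0],[0,0,0]],[0,[15,0,0],[0,0,0]],[0,[15,0,0],[0,0,0]]]'

```text
time_s: 9.05
tcp_pos: [0.4903, -0.0092, 0.0293]
eef_rot: [179.9, 0.8, 5.1]
contact_force: [-30.2, 2.1, 38.0]
gripper_width: 0.0239
gripper_force: 45.0
```

```bash
cat > m.py <<'E'
from h import *
s=r.get_state(); print({k:np.round(s[k],4).tolist() for k in("time_s","tcp_pos","eef_rot","contact_force","moment","gripper_width","gripper_force")})
# height profile of pc's top along its axis, against the initial picture
a=np.array([np.cos(.0899),np.sin(.0899)]); c=np.array([.6093,.0024])
for n in("top","scene"):
    D=[np.load(n+"0.npz")["d"]]; 
    p,d=r.capture(n); np.savez(n+"_now.npz",p=p,d=d); D.append(d)
    for d in D:
        W=cloud(n,d); q=W[...,:2]-c; A=q@a; L=q@np.array([-a[1],a[0]])
        M=(W[...,2]>.05)&(W[...,2]<.068)&(abs(A)<48)&(A>-.025)&(A<.05)&(abs(L)<.05)
        X=np.c_[A[M],L[M],np.ones(M.sum())]; f=np.linalg.lstsq(X,W[...,2][M],rcond=None)[0]
        E=(W[...,2]>.048)&(W[...,2]<.072)&(abs(A)<.06)&(abs(L)<.064)
        print(n,M.sum(),"slope x,y deg",np.degrees(f[:2]).round(2),"z front,rear mm",((f[2]-.055*f[0])*1e3).round(2),((f[2]+.055*f[0])*1e3).round(2),"A range",np.percentile(A[E],[1,99]).round(4),"rect",cv2.minAreaRect(W[E][:,:2].astype(np.float32)*1000))
E
python3 m.py
```

```text
{'time_s': 9.05, 'tcp_pos': [0.4903, -0.0092, 0.0293], 'eef_rot': [179.8517, 0.8108, 5.0567], 'contact_force': [-30.1961, 2.0922, 37.9743], 'moment': [0.8062, 10.9338, 0.0716], 'gripper_width': 0.0239, 'gripper_force': 45.0253}
top 2124 slope x,y deg [-0.2   0.04] z front,rear mm 57.06 56.67 A range [-0.0547  0.0534] rect ((609.0662231445312, 1.9939651489257812), (110.2508773803711, 120.39083099365234), 5.1072845458984375)
top 1503 slope x,y deg [-0.09  0.02] z front,rear mm 56.99 56.82 A range [-0.0192  0.0559] rect ((623.2425537109375, 3.4832725524902344), (86.10986328125, 120.17367553710938), 5.139392375946045)
scene 1523 slope x,y deg [-0.01  0.04] z front,rear mm 57.99 57.97 A range [-0.0544  0.0541] rect ((610.1704711914062, 3.1331329345703125), (112.7534408569336, 124.31160736083984), 5.543228626251221)
scene 0 slope x,y deg [0. 0.] z front,rear mm 0.0 0.0 A range [-0.0522  0.056 ] rect ((607.7062377929688, 59.23358154296875), (112.65294647216797, 11.37515926361084), 4.067657470703125)
```

The forces rose to Fx -30 and Fz 38 while the hand tilted 0.8° nose-down, so the compliant arm is jamming the nose into the board. I'll back off and look.

Call:
carry_out --deltas '[[0,[-4,0,0],[0,0,0]],[0,[-8,0,0],[0,0,0]],[0,[-10,0,0],[0,0,0]],[0,[-10,0,0],[0,0,0]],[0,[-10,0,0],[0,0,0]]]'

```text
time_s: 9.65
tcp_pos: [0.489, -0.0075, 0.0294]
eef_rot: [180.0, -0.0, 5.2]
contact_force: [1.3, -2.0, 1.5]
gripper_width: 0.0233
gripper_force: 45.0
```

Run:
```python
from h import *
s=r.get_state(); print({k:np.round(s[k],4).tolist() for k in("joints","tcp_pos","eef_rot","contact_force","moment")})
p,d=r.capture("scene"); cv2.imwrite("pics/scene3.png",cv2.resize(p[130:290,250:450,::-1],None,fx=4,fy=3.75,interpolation=cv2.INTER_CUBIC))
```

```text
{'joints': [22.2193, 16.3029, -36.3977, 0.0164, -37.2961, 72.9366], 'tcp_pos': [0.489, -0.0075, 0.0294], 'eef_rot': [179.9915, -0.0061, 5.169], 'contact_force': [1.2676, -1.9801, 1.4625], 'moment': [-1.0197, -0.0436, -0.0163]}
```

View pics/scene3.png

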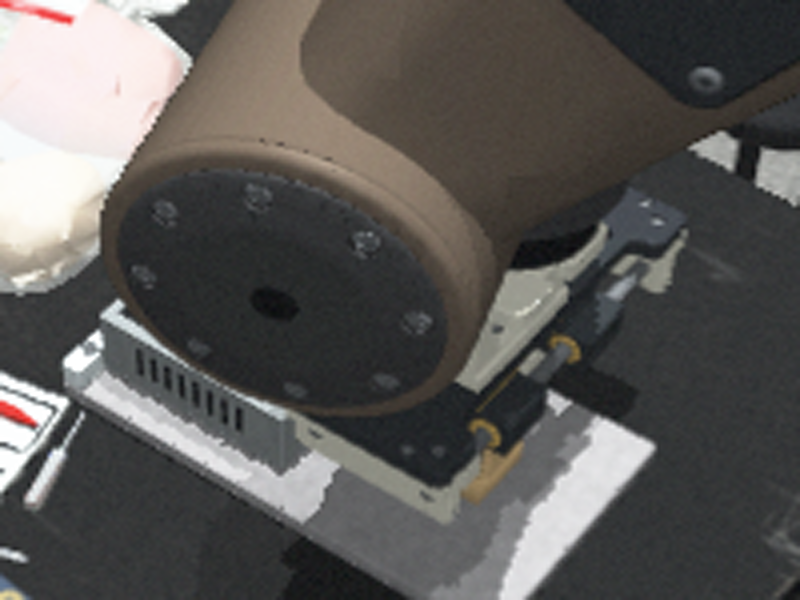

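The scene view shows the hand still clear in front of the PC, with the case bottom-left corner at crop (290,470) and no odd contact. Unloaded, the pose is good, so I'll push with the commanded height slightly raised and the nose trimmed up.

Call:
carry_out --deltas '[[0,[1,0,-0.3],[0,0.003,0]],[0,[2,0,-0.5],[0,0.005,0]],[0,[3,0,-0.8],[0,0.007,0]],[0,[4,0,-1],[0,0.008,0]],[0,[5,0,-1],[0,0.008,0]],[0,[5,0,-1],[0,0.008,0]],[0,[5,0,-1],[0,0.008,0]]]'

```text
time_s: 10.4
tcp_pos: [0.49, -0.0079, 0.0294]
eef_rot: [180.0, -0.1, 5.1]
contact_force: [-10.1, 2.3, 6.8]
gripper_width: 0.0241
gripper_force: 45.0
```

```bash
python3 m.py | cut -c1-330
```

```text
{'time_s': 10.4, 'tcp_pos': [0.49, -0.0079, 0.0294], 'eef_rot': [179.9549, -0.0853, 5.0997], 'contact_force': [-10.0609, 2.341, 6.8013], 'moment': [0.3297, 3.9466, 0.0747], 'gripper_width': 0.0241, 'gripper_force': 44.9946}
top 2124 slope x,y deg [-0.2   0.04] z front,rear mm 57.06 56.67 A range [-0.0547  0.0534] rect ((609.0662231445312, 1.9939651489257812), (110.2508773803711, 120.39083099365234), 5.1072845458984375)
top 1864 slope x,y deg [-0.29  0.05] z front,rear mm 57.29 56.74 A range [-0.0323  0.0556] rect ((616.86572265625, 3.3274154663085938), (97.9128189086914, 120.51705932617188), 4.539020538330078)
scene 1523 slope x,y deg [-0.01  0.04] z front,rear mm 57.99 57.97 A range [-0.0544  0.0541] rect ((610.1704711914062, 3.1331329345703125), (112.7534408569336, 124.31160736083984), 5.543228626251221)
scene 1 slope x,y deg [0.15 0.15] z front,rear mm 54.68 54.97 A range [-0.0517  0.0555] rect ((607.0540771484375, 59.86199188232422), (109.93268585205078, 14.301572799682617), 1.396838903427124)
```

Call:
carry_out --deltas '[[0,[1,0,-0.4],[0,0.002,0]],[0,[2,0,-0.8],[0,0.004,0]],[0,[3,0,-1.1],[0,0.005,0]],[0,[4,0,-1.4],[0,0.006,0]],[0,[5,0,-1.7],[0,0.008,0]],[0,[5,0,-1.7],[0,0.008,0]],[0,[5,0,-1.7],[0,0.008,0]]]'

```text
time_s: 11.2
tcp_pos: [0.4986, -0.0067, 0.0321]
eef_rot: [180.0, -0.9, 5.2]
contact_force: [-3.8, -1.0, -5.3]
gripper_width: 0.0237
gripper_force: 45.0
```

Call:
carry_out --deltas '[[0,[1,0,0.6],[0,-0.003,0]],[0,[2,0,1.0],[0,-0.006,0]],[0,[4,0,1.3],[0,-0.008,0]],[0,[6,0,1.3],[0,-0.008,0]],[0,[8,0,1.3],[0,-0.008,0]],[0,[9,0,1.3],[0,-0.008,0]],[0,[9,0,1.3],[0,-0.008,0]]]'

```text
time_s: 11.9
tcp_pos: [0.5078, -0.0058, 0.0309]
eef_rot: [180.0, -0.5, 5.2]
contact_force: [-2.9, -1.1, -5.1]
gripper_width: 0.0237
gripper_force: 45.0
```

```bash
python3 m.py | cut -c1-330
```

```text
{'time_s': 11.9, 'tcp_pos': [0.5078, -0.0058, 0.0309], 'eef_rot': [179.9989, -0.4623, 5.1564], 'contact_force': [-2.8552, -1.0798, -5.1459], 'moment': [-0.2666, 1.4737, 0.0288], 'gripper_width': 0.0237, 'gripper_force': 44.9894}
top 2124 slope x,y deg [-0.2   0.04] z front,rear mm 57.06 56.67 A range [-0.0547  0.0534] rect ((609.0662231445312, 1.9939651489257812), (110.2508773803711, 120.39083099365234), 5.1072845458984375)
top 1028 slope x,y deg [-3.52  0.24] z front,rear mm 63.23 56.46 A range [-0.0051  0.0573] rect ((633.6217041015625, 4.457427978515625), (71.74871063232422, 121.30050659179688), 2.236295223236084)
scene 1523 slope x,y deg [-0.01  0.04] z front,rear mm 57.99 57.97 A range [-0.0544  0.0541] rect ((610.1704711914062, 3.1331329345703125), (112.7534408569336, 124.31160736083984), 5.543228626251221)
scene 0 slope x,y deg [0. 0.] z front,rear mm 0.0 0.0 A range [-0.0419  0.0582] rect ((608.8213500976562, 61.381385803222656), (108.57176971435547, 7.437592029571533), 5.471686840057373)
```

Call:
carry_out --deltas '[[0,[0.5,0,0.5],[0,-0.003,0]],[0,[1,0,0.9],[0,-0.006,0]],[0,[2,0,1.3],[0,-0.008,0]],[0,[2,0,1.5],[0,-0.008,0]],[0,[2,0,1.5],[0,-0.008,0]],[0,[2,0,1.5],[0,-0.008,0]]]'

```text
time_s: 12.6
tcp_pos: [0.51, -0.0055, 0.0296]
eef_rot: [-180.0, -0.0, 5.2]
contact_force: [-2.1, -0.5, -4.4]
gripper_width: 0.0236
gripper_force: 45.0
```

```bash
python3 m.py | cut -c1-330
```

```text
{'time_s': 12.6, 'tcp_pos': [0.51, -0.0055, 0.0296], 'eef_rot': [-179.9946, -0.0382, 5.1638], 'contact_force': [-2.129, -0.5306, -4.4073], 'moment': [-0.2171, 1.085, -0.01], 'gripper_width': 0.0236, 'gripper_force': 44.9894}
top 2124 slope x,y deg [-0.2   0.04] z front,rear mm 57.06 56.67 A range [-0.0547  0.0534] rect ((609.0662231445312, 1.9939651489257812), (110.2508773803711, 120.39083099365234), 5.1072845458984375)
top 744 slope x,y deg [-2.52  0.22] z front,rear mm 61.43 56.6 A range [0.0028 0.0572] rect ((638.1268310546875, 4.6893310546875), (61.950374603271484, 121.17982482910156), 2.3101603984832764)
scene 1523 slope x,y deg [-0.01  0.04] z front,rear mm 57.99 57.97 A range [-0.0544  0.0541] rect ((610.1704711914062, 3.1331329345703125), (112.7534408569336, 124.31160736083984), 5.543228626251221)
scene 0 slope x,y deg [0. 0.] z front,rear mm 0.0 0.0 A range [-0.0377  0.0573] rect ((610.891357421875, 59.58588409423828), (102.96459197998047, 10.902563095092773), 4.6370134353637695)
```

Call:
carry_out --deltas '[[0,[0,0,0.2],[0,0,0]],[0,[0.5,0,0.4],[0,0,0]],[0,[0.5,0,0.5],[0,0,0]],[0,[0.5,0,0.5],[0,0,0]],[0,[0.5,0,0.5],[0,0,0]]]'

```text
time_s: 13.2
tcp_pos: [0.51, -0.0055, 0.0294]
eef_rot: [-180.0, -0.0, 5.2]
contact_force: [-5.7, 1.1, 1.9]
gripper_width: 0.0238
gripper_force: 45.0
```

```bash
python3 m.py | cut -c1-250; python3 m.py | cut -c1-120
```

```text
{'time_s': 13.2, 'tcp_pos': [0.51, -0.0055, 0.0294], 'eef_rot': [-179.9987, -0.0038, 5.1686], 'contact_force': [-5.6818, 1.0747, 1.8963], 'moment': [0.1751, 2.1807, 0.0002], 'gripper_width': 0.0238, 'gripper_force': 44.9929}
top 2124 slope x,y deg [-0.2   0.04] z front,rear mm 57.06 56.67 A range [-0.0547  0.0534] rect ((609.0662231445312, 1.9939651489257812), (110.2508773803711, 120.39083099365234), 5.1072845458984375)
top 731 slope x,y deg [-2.35  0.03] z front,rear mm 61.23 56.73 A range [0.0029 0.0573] rect ((637.0308837890625, 4.829948425292969), (60.34148406982422, 120.02098083496094), 4.604211807250977)
scene 1523 slope x,y deg [-0.01  0.04] z front,rear mm 57.99 57.97 A range [-0.0544  0.0541] rect ((610.1704711914062, 3.1331329345703125), (112.7534408569336, 124.31160736083984), 5.543228626251221)
scene 0 slope x,y deg [0. 0.] z front,rear mm 0.0 0.0 A range [-0.035  0.056] rect ((615.6987915039062, 61.569061279296875), (94.19515228271484, 10.469008445739746), 7.057133674621582)
{'time_s': 13.3, 'tcp_pos': [0.51, -0.0055, 0.0294], 'eef_rot': [-179.9984, -0.0009, 5.166], 'contact_force': [-5.389, 0
top 2124 slope x,y deg [-0.2   0.04] z front,rear mm 57.06 56.67 A range [-0.0547  0.0534] rect ((609.0662231445312, 1.9
top 735 slope x,y deg [-1.82  0.07] z front,rear mm 60.31 56.81 A range [0.0033 0.0571] rect ((639.1340942382812, 4.7307
scene 1523 slope x,y deg [-0.01  0.04] z front,rear mm 57.99 57.97 A range [-0.0544  0.0541] rect ((610.1704711914062, 3
scene 0 slope x,y deg [0. 0.] z front,rear mm 0.0 0.0 A range [-0.0355  0.0568] rect ((615.8492431640625, 60.02460098266
```

```bash
cat > lift.py <<'E'
from h import *
a=np.array([np.cos(.0899),np.sin(.0899)]); c=np.array([.6113,.0026])
fr=[r.capture("top")[1] for _ in range(8)]
def fit(ds,M=None):
    W=np.mean([cloud("top",d) for d in ds],0); q=W[...,:2]-c; A=q@a; L=q@np.array([-a[1],a[0]])
    if M is None: M=(W[...,2]>.05)&(W[...,2]<.064)&(A>.006)&(A<.049)&(abs(L)<.055)&(np.min(ds,0)>0)
    f=np.linalg.lstsq(np.c_[A[M],L[M],np.ones(M.sum())],W[...,2][M],rcond=None)[0]; return f,M
f,M=fit(fr); g,_=fit([np.load(n+".npz")["d"] for n in("top0","top2")],M)
z=lambda f,A:(f[2]+A*f[0])*1e3
print(M.sum(),"slopes",np.degrees(f[:2]).round(2),np.degrees(g[:2]).round(2),"rise at A=0,.028,.045:",[(z(f,A)-z(g,A)).round(2) for A in(0,.028,.045)],"edge lift from slope x100mm",(100*(g[0]-f[0])).round(2),"from rise@.028/17*100",((z(f,.028)-z(g,.028))/.17).round(2) and ((z(f,.028)-z(g,.028))*100/17).round(2))
s=r.get_state();print(s["time_s"],np.round(s["tcp_pos"],4),np.round(s["eef_rot"],2),np.round(s["contact_force"],1))
E
python3 lift.py
```

```text
834 slopes [-2.1   0.13] [-142.74   11.59] rise at A=0,.028,.045: [np.float64(-86.44), np.float64(-17.71), np.float64(24.02)] edge lift from slope x100mm -245.46 from rise@.028/17*100 -104.19
13.8 [ 0.51   -0.0055  0.0294] [-180.      0.      5.17] [-4.9  1.   1.1]
```

The lift measures about 3.5 mm (2.0° tilt), which matches the geometry, so I need roughly 3 mm more insertion.

Call:
carry_out --deltas '[[0,[0.3,0,-0.6],[0,0.003,0]],[0,[0.6,0,-1.2],[0,0.006,0]],[0,[1.5,0,-1.2],[0,0.006,0]],[0,[3,0,-1.2],[0,0.006,0]],[0,[3.3,0,-1.2],[0,0.006,0]],[0,[3.3,0,-0.8],[0,0.004,0]],[0,[3.3,0,-0.4],[0,0.002,0]],[0,[3.3,0,-0.1],[0,0,0]],[0,[3.3,0,0.1],[0,0,0]],[0,[3.3,0,0.1],[0,0,0]],[0,[3.3,0,0.1],[0,0,0]]]'

```text
time_s: 14.9
tcp_pos: [0.5134, -0.0054, 0.0294]
eef_rot: [180.0, -0.0, 5.2]
contact_force: [-7.2, 0.4, 1.3]
gripper_width: 0.0236
gripper_force: 45.0
```

```bash
sed -i 's/g,_=fit(\(.*\),M)$/g,_=fit(\1)/' lift.py; python3 lift.py
python3 - <<'E'
from h import *
for n in("top","scene"):
    p,d=r.capture(n)
    q=p[125:285,245:415] if n=="top" else p[150:310,250:450]
    cv2.imwrite(f"pics/{n}9.png",cv2.resize(q[:,:,::-1],None,fx=3.5,fy=3.5,interpolation=cv2.INTER_CUBIC))
E
```

```text
639 slopes [-2.25  0.09] [-0.52  0.09] rise at A=0,.028,.045: [np.float64(1.74), np.float64(0.89), np.float64(0.38)] edge lift from slope x100mm 3.03 from rise@.028/17*100 5.25
15.3 [ 0.5134 -0.0053  0.0294] [ 1.7999e+02 -1.0000e-02  5.1700e+00] [-5.9 -0.6  2. ]
```

View pics/scene9.png

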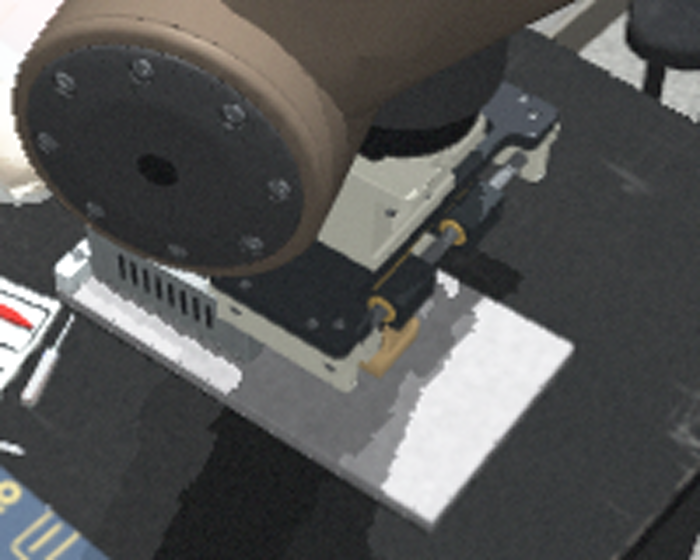

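The scene view shows the hand in front of the PC and not touching it. The wedge block is gripped at crop (390,350) and the PC is tilted up evenly. Slope and geometry both give about 4 mm of lift, and the wedge is on the board at its contact height with Fz at +2 N. Handing in.

```bash
python3 -c "
from plant import r
print(r.close_job())"
```

```text
the job is handed in; nothing more can be done
None
```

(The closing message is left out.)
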